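Put the scraper back in its tray and prop the tray up on its leg

TASK

Put the blue-handled scraper back into its T-shaped cutout in the tool tray while the tray lies flat, wide blade in the wide end, fully down on the cutout's floor, and let go of it. Then pull the tray's spring-loaded prop leg over by its red pin until it goes past centre and locks, so that the tray stands tilted on the leg by itself with the scraper and the spanner still in their cutouts. Leave the tape roll, the beaker and the jar where they are.

Things in the scene. Friction and masses are not known exactly. Their poses are not given: they have to be found in the camera images.
- stand: aluminium base plate of the tilting tool tray, 260 x 280 x 12 mm, fixed to the bench. Origin: centre of its underside; x points from the tray's hinge edge to the edge that rises, z up. The tray (black foam, yellow floor, 220 x 200 x 24 mm) is hinged at stand x -100, 30 mm above the bench; flat, its top is 44 mm above the bench and it covers stand x -100 to 120, y -100 to 100 mm.
- tray (a joint): tilt of the tray about its hinge, rad: 0 flat (start), grows as the edge at +x of the stand rises; about 0.42 (24 degrees) when it stands on the locked leg. It falls back by its weight (about 0.7 kg plus tools).
- leg (a joint): swing of the prop leg relative to the tray, rad: 0 folded (start), stop at 1.53. As it swings, its foot rollers run on the base plate and lift the tray. Let go before centre (about 1.15), weight and a light spring fold it back; past centre the tray's weight drives it on to the stop: locked. Take the red pin up, over towards the hinge edge (stand's -x) and down; under 15 N is enough.
- pin (a point): centre of the red handle pin: a bar of 14 mm diameter, 50 mm free length along y, open below. It stays at stand y -145 mm; its stand (x, z) in mm as the leg swings: start (102, 89), (90, 102), (74, 127), (55, 147), (36, 160), (19, 169), (-10, 174), (-31, 170), (-42, 162) centre, (-49, 156), (-56, 145), (-60, 134) locked. It turns with the leg: let it turn in the fingers or push it.
- recess (a point): centre of the floor of the scraper's cutout; 110 mm from the hinge, at stand (10, 45, 34) mm with the tray flat. Axes as the tray: x towards the rising edge. The T-shaped cutout is 10 mm deep with yellow floor: handle slot 28 mm wide (x -82 to 23 mm), blade pocket 66 mm wide by 59 mm (x 23 to 82 mm).
- recess_blade_end (a point): point on the cutout's floor where the scraper's blade tip comes to lie, 80 mm along +x from recess.
- scraper: scraper with blue handle, 160 mm long, 0.1 kg, lying flat on the bench. Origin: centre of its underside; x points to the blade. Handle x -80 to 25 mm, 24 mm wide, 30 mm high; blade of steel x 25 to 80 mm, 58 mm wide, 6 mm thick, at the bottom. Its centre of mass is near the origin. Seated, its handle stands 20 mm above the tray's top.
- blade_tip (a point): middle of the scraper's blade edge, at its underside, 80 mm along x from the scraper's origin.
- spanner: steel spanner, 148 x 34 x 14 mm, loose, already in its own cutout beside the scraper's (95 mm to the -y side); leave it there. Origin: underside.
- tape_roll: black tape roll lying flat, 90 mm wide, 25 mm high, bystander; origin: centre of its underside.
- beaker: white beaker, 68 mm wide, 85 mm tall, bystander; origin: centre of its underside.
- resin_jar: amber jar with black lid, 64 mm wide, 75 mm tall, bystander; origin: centre of its underside.
- pivot (a point): axis of the prop leg, on the tray's -y side; at stand (30, -115, 35) mm with the tray flat. White side arms carry 16 mm foot rollers 72.5 mm from it (pointing to the hinge, -x, when folded) and, at the -y side, a 90 mm arm that holds the red pin, leaning to +x at the start.
Mind the look-alikes: they are no part of the job. Of the things like the scraper, leave any that is pink or purple; of the rest the larger one is meant.

How it is judged:
By the outcome, as a careful person would: the job done as asked, in the order asked, and still so for the second after the job is handed in, with the robot touching nothing.
It also fails if it takes over 53 s, if anything falls off the work surface, if the arm or the gripper's body presses on something with over 40 N, if the wrist force passes 120 N, or if a joint passes its speed limit or range.

ROBOT

A 7-joint arm with a two-finger parallel gripper is mounted at the origin on the work surface. World frame = base frame: x ahead of the robot, y to its left, z up, the work surface at z = 0. Lengths are in m, angles in rad, forces in N, time in s.
With the tool pointing down it reaches from about 0.4 to 0.85 m from the base axis. Payload 10.4 kg.
Tool frame: the origin (TCP) lies between the finger pads; the fingertips stand 19 mm ahead of it and the grasp point (between the pads) is the TCP; x points along the fingers, y is the direction in which the jaws open and shut, and the axes are right-handed (so a half turn about x gives the same grasp; the last joint's range is limited). The gripper opens to 87 mm and grips with 3 to 60 N. Pads are 19 mm wide; open, the fingers measure 117 mm over their backs; the gripper's body (75 mm by 190 mm) begins 51 mm behind the grasp point.
Start: joints at [-1.124, 0.332, -0.065, 1.46, 0.022, 1.35, -0.088], TCP at [0.283, 0.557, 0.242] pointing down, gripper open.
Joint ranges: [-2.6, 2.6], [-0.5, 2.12], [-1.47, 1.34], [0.16, 2.42], [-1.27, 4.41], [0.06, 2.06], [-2.6, 2.6]. Speed limits (rad/s): [2.22, 2.22, 2.79, 2.79, 3.14, 3.14, 3.14].

INTERFACE

Orientations are given as a unit quaternion [x, y, z, w].
In Python, from bench import r gives the robot as it stands.
- The arm moves only by the tool drive_tool, never from a script. Its argument "motion" is a list of rows, each a list of 4 numbers: the shift along the tool's x, y, z in cm, then the turn about the tool's x in units of 5 degrees (1.0 is 5 degrees). In form: [[tx, ty, tz, twist], ...]. A call has 1 to 20 rows; each row is the pose to reach, as a shift and turn from the pose commanded when the call began, along the tool's axes at that moment; what a row does not reach only later rows make up. A row lasts 1/12 s, in which the tool goes at most 41.7 mm and 7.16 degrees, less where a joint would pass 70% of its speed; a pose out of reach is approached as far as the arm can. A call with a gripper value outside its range is refused whole. "grip" is the closure in counts, from 0 (fully open) to 255 (shut), set as the call begins (left out, the last holds). The fingers move at their own pace and stop on an object; "force" is the grip in N (left out, the last holds). Time passes only in rows, so rows that repeat a pose let the fingers close. It gives the time, the measured TCP pose, the force and the opening at its end, in the units of the state.
- r.read_state(): the state, without advancing time (a new reading comes with each control period).
- r.camera(name): name is "side" or "top" or "wrist"; returns the picture (420x560x3 uint8, red, green, blue); there is no depth.
- r.calibration(name): a dict with "fx", "fy", "cx", "cy" (pixels), "xyz" and "orientation" of the camera in the world. Camera axes: x right, y up, looking along -z (the intrinsics and any distortion apply to the point x, -y, -z); pixel columns grow to the right and rows downward; lengths in m; the calibration is good to about 2 mm. A picture is of the moment at which its call begins: read the wrist's pose just before it. calibration takes no time and is no camera call; for the wrist camera it gives the pose at the moment of the call.
- r.close_job(): hands the job in, once; it reports no verdict.
The state is a dict: "time": time; "joint_positions": joint angles; "joint_vel": joint speeds; "joint_torque": joint torques, N m; "ee_pos": TCP position; "eef_rot": TCP orientation; "ft_force": force on the tool from outside, world axes, zero at the start; "torque": the same for the moment, N m; "width": finger opening in m.
Only numpy, scipy, OpenCV 4.12 (cv2) and the standard library are available. Lean on these libraries where they do the work, as an engineer would, in place of code of your own. Each camera call takes 0.05 s, during which the arm holds its last target.

## Working session

There is one attempt and no reset: what is moved stays moved. The work goes in short steps, Python scripts to look and compute and a tool call to move; the robot and the scene stay as the last step left them, time stands still between calls to the robot, and variables do not carry over. Pictures are saved under pics/ and viewed, and the job is handed in when it is done.

Besides the shell and the picture viewer there is one more tool, called after "Request:" as name(argument=value, ...) on one line, values as JSON. drive_tool: Moves the arm, as the interface text tells. Its arguments: {"type":"object","properties":{"motion":{"type":"array","items":{"type":"array","items":{"type":"number"}}},"grip":{"type":"number"},"force":{"type":"number"}},"required":["motion"]}

```bash
mkdir -p pics; ls; python3 - <<'E'
from bench import r
import cv2
print(r.read_state())
for n in("side","top","wrist"):
    print(n,r.calibration(n))
    cv2.imwrite(f"pics/{n}0.png",r.camera(n)[:,:,::-1])
E
```

```text
pics
{'time': 0.0, 'joint_positions': array([-1.12355023,  0.33284724, -0.06472297,  1.46097484,  0.02161227,
        1.34989624, -0.08846655]), 'joint_vel': array([ 0.00095255, -0.00057645, -0.00076224,  0.00035572,  0.00020869,
       -0.00128166, -0.00124634]), 'joint_torque': array([-3.28762962e-04, -6.23239160e+01,  2.49431416e-02, -3.89902461e+01,
       -6.10988773e-02,  3.99514439e-02,  1.62835809e-04]), 'ee_pos': array([0.28279489, 0.55694158, 0.24075336]), 'eef_rot': array([ 0.16406769,  0.68778304, -0.16506139,  0.68759801]), 'ft_force': array([-0.2069868 , -0.25687668,  0.15058381]), 'torque': array([-0.03161255, -0.01403434, -0.01992599]), 'width': 0.08725233974475119}
side {'fx': 480.39255913059793, 'fy': 480.39255913059793, 'cx': 280.7136899242552, 'cy': 205.11204795919926, 'xyz': array([-0.11217789, -0.62109977,  0.90879563]), 'orientation': array([ 0.37004327, -0.14833158, -0.36384908,  0.84183108])}
top {'fx': 478.3370918148039, 'fy': 478.3370918148039, 'cx': 281.2663404199431, 'cy': 213.30151248901342, 'xyz': array([ 0.35703019, -0.0046314 ,  1.24992077]), 'orientation': array([ 0.04294786, -0.0358122 , -0.70543385,  0.70656638])}
wrist {'fx': 343.30363288624864, 'fy': 343.30363288624864, 'cx': 276.98393717454655, 'cy': 202.7459451031501, 'xyz': array([0.21240916, 0.59111464, 0.38469029]), 'orientation': array([-0.12332148, -0.07538082,  0.51740812,  0.84344436])}
```

View pics/top0.png

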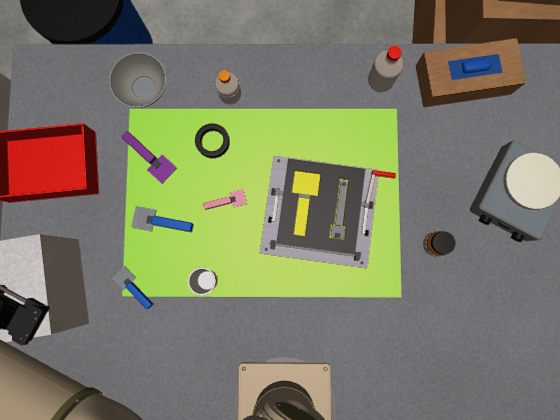

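View pics/side0.png

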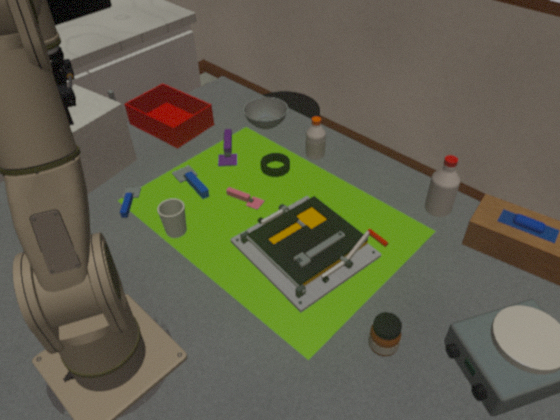

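View pics/wrist0.png

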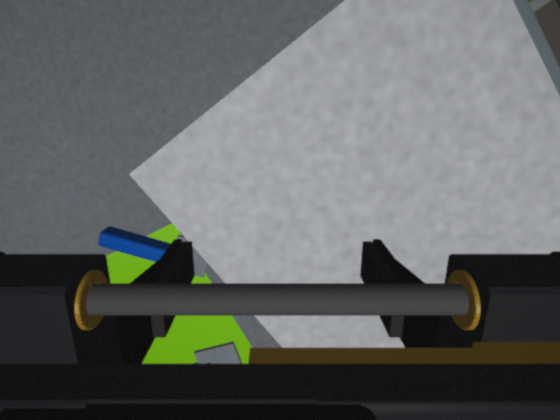

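The top view shows these scraper-like objects:
- Purple at (150,157).
- Pink at (225,200).
- Blue A at (163,220).
- Blue B at (133,288).

Pink and purple are excluded. A looks like the larger blue one, so I'll measure both and enlarge the crop to check.

```bash
cat > h.py <<'E'
import numpy as np, cv2
from scipy.spatial.transform import Rotation as R
def ray(c,uv):
    d=np.array([(uv[0]-c['cx'])/c['fx'],-(uv[1]-c['cy'])/c['fy'],-1.0])
    return np.array(c['xyz']),R.from_quat(c['orientation']).apply(d)
def cast(c,uv,z):
    o,d=ray(c,uv); return o+d*(z-o[2])/d[2]
def proj(c,p):
    q=R.from_quat(c['orientation']).inv().apply(np.array(p)-c['xyz'])
    return np.array([c['cx']+c['fx']*q[0]/-q[2],c['cy']-c['fy']*q[1]/-q[2]])
def tri(c1,u1,c2,u2):
    o1,d1=ray(c1,u1);o2,d2=ray(c2,u2)
    A=np.stack([d1,-d2],1);t=np.linalg.lstsq(A,o2-o1,rcond=None)[0]
    a=o1+d1*t[0];b=o2+d2*t[1];return (a+b)/2,np.linalg.norm(a-b)
def blobs(m,amin=30):
    n,l,s,c=cv2.connectedComponentsWithStats(m.astype(np.uint8))
    return [(l==i,s[i],c[i]) for i in range(1,n) if s[i][4]>=amin]
E
python3 - <<'E'
from h import *; from bench import r
im=cv2.imread('pics/top0.png'); c=r.calibration('top')
hsv=cv2.cvtColor(im,cv2.COLOR_BGR2HSV)
H,S,V=cv2.split(hsv)
def rep(name,m,z,box=None):
    for b,s,ce in blobs(m):
        x,y=ce
        if box and not(box[0]<x<box[2] and box[1]<y<box[3]):continue
        cn=cv2.findContours(b.astype(np.uint8),0,2)[0][0]
        rc=cv2.boxPoints(cv2.minAreaRect(cn))
        print(name,s[4],ce.round(1)); 
        P=np.array([cast(c,p,z)[:2] for p in rc]);print('  ctr',cast(c,ce,z).round(4),'sides',np.linalg.norm(P[0]-P[1]).round(4),np.linalg.norm(P[1]-P[2]).round(4));print(P.round(4).tolist())
w=(90,100,420,320)
rep('blue',(H>105)&(H<125)&(S>150),.03,w)
rep('yellow',(H>22)&(H<32)&(S>150)&(V>120),.034,w)
rep('red',((H<5)|(H>175))&(S>180)&(V>100),.089,(350,150,420,200))
g=(H>95)&(H<115)&(S>20)&(S<100)&(V>90)
rep('greyblade',g,.006,(110,180,170,300))
for n,b in(('top',(100,110,300,310)),('top',(250,140,410,280))):
    k=im[b[1]:b[3],b[0]:b[2]]
    s=min(800/k.shape[1],600/k.shape[0]); cv2.imwrite(f'pics/crop_{b[0]}.png',cv2.resize(k,None,fx=s,fy=s,interpolation=cv2.INTER_CUBIC)); print(b,s)
E
```

```text
blue 345 [171.5 223.2]
  ctr [0.4676 0.2896 0.03  ] sides 0.0216 0.1062
[[0.4666, 0.3435], [0.4879, 0.3402], [0.4687, 0.2358], [0.4475, 0.2392]]
blue 258 [138.6 294.9]
  ctr [0.2857 0.3677 0.03  ] sides 0.0193 0.0795
[[0.3067, 0.4043], [0.3205, 0.3908], [0.2657, 0.3332], [0.252, 0.3466]]
yellow 557 [305.8 183. ]
  ctr [ 0.5718 -0.0553  0.034 ] sides 0.0566 0.0661
[[0.5481, -0.019], [0.6043, -0.0264], [0.5954, -0.0919], [0.5394, -0.0842]]
yellow 411 [301.4 216.3]
  ctr [ 0.4854 -0.0436  0.034 ] sides 0.0965 0.0279
[[0.4398, -0.0234], [0.5354, -0.0365], [0.5316, -0.0642], [0.4361, -0.0509]]
red 93 [383.2 173.5]
  ctr [ 0.5857 -0.2432  0.089 ] sides 0.0106 0.0551
[[0.5843, -0.2147], [0.5948, -0.2164], [0.5868, -0.2709], [0.5763, -0.2691]]
(100, 110, 300, 310) 3.0
(250, 140, 410, 280) 4.285714285714286
```

View pics/crop_100.png

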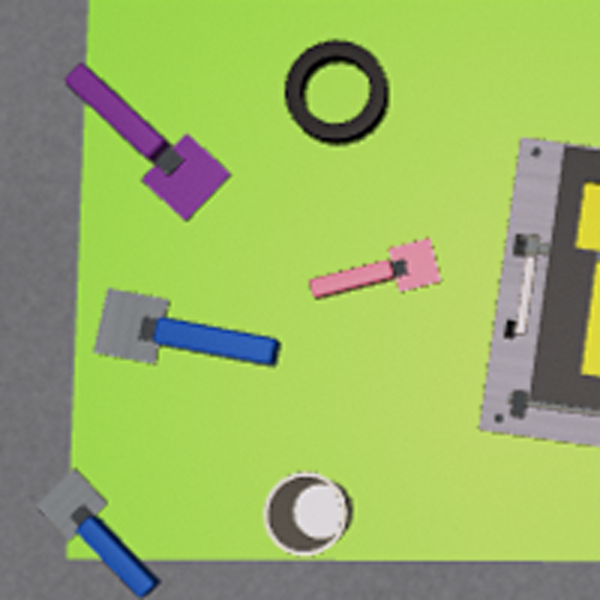

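View pics/crop_250.png

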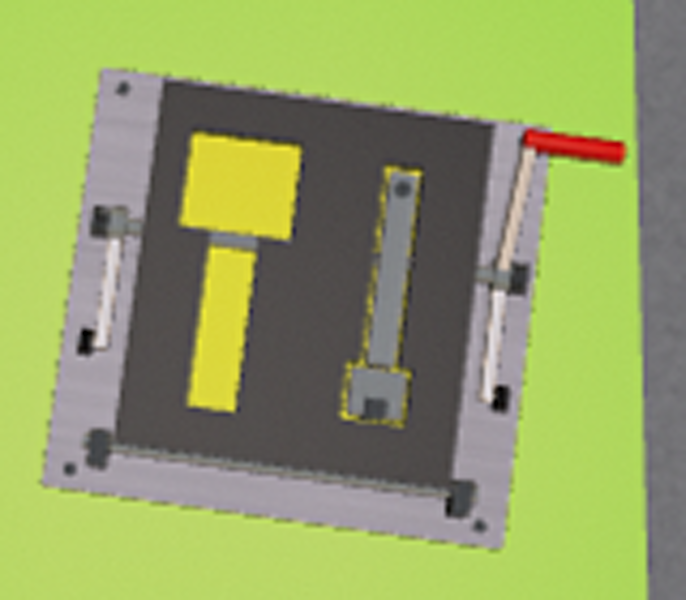

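A's handle plus ferrule measures about 106 mm, against 105 expected. B's is about 80 mm. So A, the larger non-pink, non-purple one at (163,220), is the scraper meant. Next I'll refine the poses using corners and the side view.

```bash
python3 - <<'E'
from h import *; from bench import r
c=r.calibration('top'); cs=r.calibration('side')
f=lambda p:(p[0]/4.2857+250-.38,p[1]/4.2857+140-.38)
for nm,pts,z in(('plate',[(103,69),(548,128),(502,548),(43,485)],.012),('tray',[(163,80),(493,124),(452,492),(115,445)],.044)):
    P=np.array([cast(c,f(p),z)[:2] for p in pts]);print(nm,P.round(4).tolist(),P.mean(0).round(4))
    for i in range(4):
        d=P[(i+1)%4]-P[i];print(np.linalg.norm(d).round(4),np.degrees(np.arctan2(d[1],d[0])).round(1))
g=lambda p:(p[0]/3+100-.33,p[1]/3+110-.33)
P=np.array([cast(c,g(p),.006)[:2] for p in [(109,288),(170,299),(156,364),(94,353)]]);print('blade',P.round(4).tolist(),P.mean(0))
for i in range(4):
    d=P[(i+1)%4]-P[i];print(np.linalg.norm(d).round(4),np.degrees(np.arctan2(d[1],d[0])).round(1))
# handle top-face
P=np.array([cast(c,g(p),.03)[:2] for p in [(159,318),(278,340),(273,364),(156,341)]]);print('handle',P.round(4).tolist(),P.mean(0))
# side view masks
im=cv2.imread('pics/side0.png');H,S,V=cv2.split(cv2.cvtColor(im,cv2.COLOR_BGR2HSV))
for nm,m in(('blue',(H>105)&(H<125)&(S>150)),('yel',(H>18)&(H<32)&(S>150)&(V>120)),('red',((H<5)|(H>175))&(S>180)&(V>100))):
    for b,s,ce in blobs(m,25): print(nm,s,ce.round(1))
s=r.read_state();M=R.from_quat(s['eef_rot']).as_matrix();print(M.round(3))
k=im[150:320,110:400];cv2.imwrite('pics/scrop.png',cv2.resize(k,None,fx=2.7,fy=2.7,interpolation=cv2.INTER_CUBIC))
E
```

```text
plate [[0.6485, 0.0285], [0.6116, -0.2444], [0.3558, -0.2117], [0.3929, 0.0636]] [ 0.5022 -0.091 ]
0.2753 -97.7
0.2578 172.7
0.2778 82.3
0.258 -7.8
tray [[0.6342, -0.0084], [0.6074, -0.2055], [0.3884, -0.1777], [0.4155, 0.0197]] [ 0.5114 -0.093 ]
0.1989 -97.7
0.2208 172.8
0.1993 82.2
0.2205 -7.3
blade [[0.516, 0.3901], [0.5064, 0.3362], [0.4493, 0.3467], [0.4589, 0.4012]] [0.48264273 0.36855708]
0.0548 -100.2
0.058 169.6
0.0554 80.1
0.0582 -11.0
handle [[0.4871, 0.3386], [0.4683, 0.2359], [0.4477, 0.2397], [0.4673, 0.3405]] [0.46757006 0.28870029]
blue [186 172  21  20 147] [195.5 181.5]
blue [121 193  11  23 130] [125.7 203.7]
blue [500 211  58  31 645] [529.9 225.5]
yel [297 208  29  21 335] [311.  217.6]
yel [269 223  32  21 218] [284.7 232.9]
red [125 101  86  28 781] [168.4 113.6]
red [445 156  13   8  77] [451.1 159.4]
[[-0.     0.453  0.892]
 [-0.001  0.892 -0.453]
 [-1.    -0.001  0.   ]]
```

View pics/scrop.png

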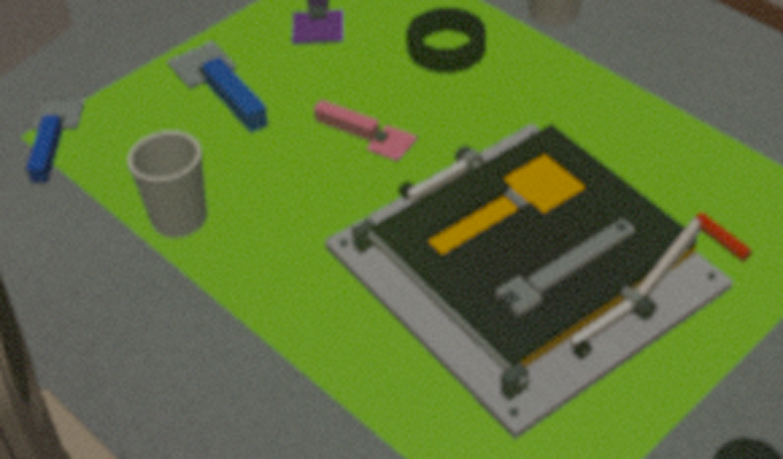

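Measured values (m, world):

| Item | Position | Yaw |
|---|---|---|
| Stand centre | (0.502, -0.091) | -7.6° |
| Recess | (0.5185, -0.048) | -7.6° |
| Scraper origin | (0.473, 0.3165) | 79.8° |

The sizes agree with those given. I'll move to hover over the handle now.

Request:
drive_tool(motion=[[2, -4, 8, 4], [6, -8, 16, 8], [10, -12, 24, 12], [12, -13.3, 28, 14.6], [12, -13.3, 28, 14.6], [12, -13.3, 28, 14.6], [12, -13.3, 28, 14.6], [12, -13.3, 28, 14.6], [12, -13.3, 28, 14.6], [12, -13.3, 28, 14.6], [12, -13.3, 28, 14.6], [12, -13.3, 28, 14.6], [12, -13.3, 28, 14.6], [12, -13.3, 28, 14.6]], grip=0)

```text
time: 1.32
ee_pos: [0.4721, 0.3125, 0.1217]
eef_rot: [0.541, 0.456, -0.54, 0.456]
ft_force: [-0.4, 1.0, 0.2]
width: 0.0874
```

```bash
cat > st.py <<'E'
import sys;from h import *; from bench import r
def st():
    s=r.read_state();M=R.from_quat(s['eef_rot']).as_matrix()
    print('t',round(s['time'],2),'p',s['ee_pos'].round(4),'jawyaw',np.degrees(np.arctan2(M[1,1],M[0,1])).round(2),'down',M[:,0].round(3),'w',round(s['width'],4),'F',s['ft_force'].round(1),'q',s['joint_positions'].round(2))
    return s,M
def need(s,M,p,yaw):
    d=M.T@(np.array(p)-s['ee_pos']);y=np.degrees(np.arctan2(M[1,1],M[0,1]));t=-((yaw-y+180)%360-180)/5
    print('need cm',(d*100).round(2),'twist',round(t,2))
def pic(n,f,box=None,sc=1):
    k=r.camera(n)[:,:,::-1]
    cv2.imwrite('pics/raw_'+f,k)
    if box: k=k[box[1]:box[3],box[0]:box[2]]
    cv2.imwrite('pics/'+f,cv2.resize(np.ascontiguousarray(k),None,fx=sc,fy=sc,interpolation=cv2.INTER_CUBIC))
E
python3 - <<'E'
from st import *
s,M=st();need(s,M,(.472,.3115,.033),-10.2)
pic('wrist','w1.png')
E
```

```text
t 1.32 p [0.4721 0.3125 0.1217] jawyaw -9.69 down [ 0.  0. -1.] w 0.0874 F [-0.4  1.   0.2] q [-0.88  0.3   0.25  1.78 -0.08  1.07 -0.77]
need cm [8.87 0.01 0.1 ] twist 0.1
```

View pics/w1.png

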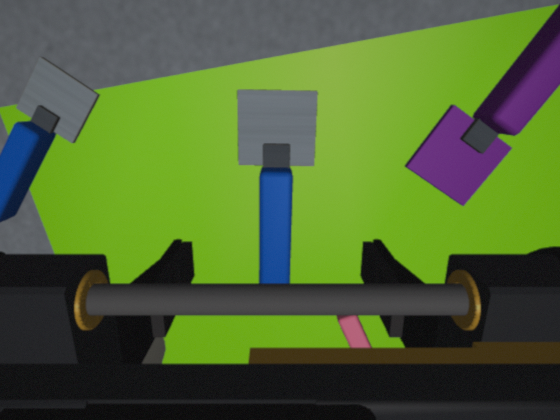

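The wrist view shows the handle centred between the fingers (col 276) and parallel to them. I'll check the blade against the wrist calibration, then descend and grip.

```bash
python3 - <<'E'
from st import *
c=r.calibration('wrist')
for p in[(237,90.5),(317.5,92),(277,91.5)]: print(cast(c,p,.006).round(4))
print([cast(c,p,.006).round(4) for p in [(237.5,164),(316,165.5)]])
E
```

```text
[0.458 0.4   0.006]
[0.5149 0.3892 0.006 ]
[0.4862 0.3944 0.006 ]
[array([0.4476, 0.3477, 0.006 ]), array([0.5065, 0.3364, 0.006 ])]
```

Request:
drive_tool(motion=[[2, 0, 0.1, 0.1], [4, 0, 0.1, 0.1], [6, 0, 0.1, 0.1], [7.5, 0, 0.1, 0.1], [8.4, 0, 0.1, 0.1], [8.9, 0, 0.1, 0.1], [8.9, 0, 0.1, 0.1], [8.9, 0, 0.1, 0.1]])

```text
time: 2.03
ee_pos: [0.4725, 0.3113, 0.0332]
eef_rot: [0.543, 0.453, -0.543, 0.453]
ft_force: [0.1, 0.3, -0.1]
width: 0.0867
```

Request:
drive_tool(motion=[[0, 0, 0, 0], [0, 0, 0, 0], [0, 0, 0, 0], [0, 0, 0, 0], [0, 0, 0, 0], [0, 0, 0, 0], [0, 0, 0, 0]], grip=255, force=40)

```text
time: 2.62
ee_pos: [0.4722, 0.311, 0.0326]
eef_rot: [0.543, 0.453, -0.543, 0.453]
ft_force: [-0.8, 0.0, 0.3]
width: 0.0482
```

```bash
python3 - <<'E'
from st import *
st()
E
```

```text
t 2.62 p [0.4722 0.311  0.0326] jawyaw -10.42 down [ 0.  0. -1.] w 0.0482 F [-0.8  0.   0.3] q [-0.86  0.42  0.23  1.84 -0.12  0.9  -0.75]
```

Request:
drive_tool(motion=[[0, 0, 0, 0], [0, 0, 0, 0], [0, 0, 0, 0], [0, 0, 0, 0], [0, 0, 0, 0], [0, 0, 0, 0], [0, 0, 0, 0]])

```text
time: 3.2
ee_pos: [0.4722, 0.311, 0.0325]
eef_rot: [-0.543, -0.453, 0.543, -0.453]
ft_force: [0.3, -0.6, -0.3]
width: 0.0235
```

Request:
drive_tool(motion=[[-2, 0, 0, 0], [-5, 0, 0, 0], [-8, 0, 0, 0], [-11, 0, 0, 0], [-11, 0, 0, 0], [-11, 0, 0, 0]])

```text
time: 3.7
ee_pos: [0.473, 0.3116, 0.1441]
eef_rot: [0.545, 0.453, -0.542, 0.452]
ft_force: [-0.6, -0.6, -1.7]
width: 0.0239
```

```bash
python3 - <<'E'
from st import *
s,M=st();pic('wrist','w2.png')
need(s,M,(.5135,-.0475,.145),-97.6)
E
```

```text
t 3.7 p [0.473  0.3116 0.1441] jawyaw -10.42 down [ 0.003  0.002 -1.   ] w 0.0239 F [-0.6 -0.6 -1.7] q [-0.88  0.28  0.26  1.76 -0.08  1.11 -0.78]
need cm [-0.16 10.47 34.58] twist 17.44
```

View pics/w2.png

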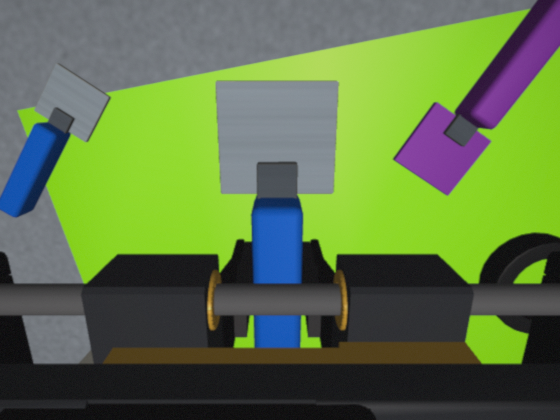

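The scraper is held level and the width reads 23.9 mm (24 expected). I'll carry it over the tray.

Request:
drive_tool(motion=[[0, 1, 3, 1], [0, 2, 6, 2.3], [0, 3, 9.5, 3.7], [0, 4, 13, 5], [0, 5, 16.5, 6.4], [0, 6, 20, 7.8], [0, 7, 23.5, 9.2], [0, 8.2, 27, 10.6], [0, 9.2, 30, 12], [0, 10, 33, 13.4], [0, 10.4, 34.5, 14.8], [0, 10.4, 34.5, 16.2], [0, 10.4, 34.5, 17.2], [0, 10.4, 34.5, 17.4], [0, 10.4, 34.5, 17.4], [0, 10.4, 34.5, 17.4], [0, 10.4, 34.5, 17.4]])

```text
time: 5.17
ee_pos: [0.5119, -0.0469, 0.1421]
eef_rot: [-0.705, 0.045, 0.706, 0.045]
ft_force: [-0.1, 0.5, -1.3]
width: 0.0238
```

```bash
python3 - <<'E'
from st import *
s,M=st();need(s,M,(.5132,-.0473,.09),-97.6);pic('wrist','w3.png')
E
```

```text
t 5.17 p [ 0.5119 -0.0469  0.1421] jawyaw -97.26 down [-0.001 -0.    -1.   ] w 0.0238 F [-0.1  0.5 -1.3] q [-0.59  0.19  0.66  1.9  -0.13  1.09 -1.58]
need cm [ 5.21  0.03 -0.14] twist 0.07
```

View pics/w3.png

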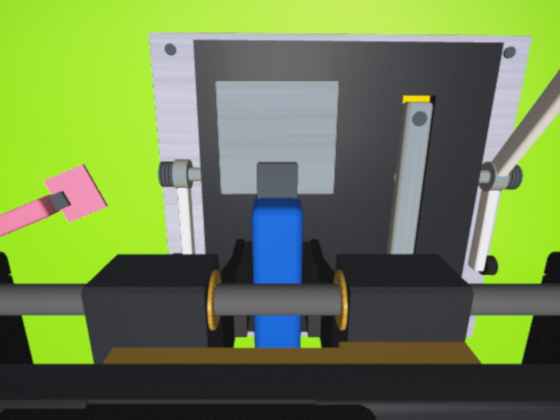

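Request:
drive_tool(motion=[[1, 0, -0.1, 0.1], [2.5, 0, -0.1, 0.1], [4, 0, -0.1, 0.1], [5.2, 0, -0.1, 0.1], [5.2, 0, -0.1, 0.1], [5.2, 0, -0.1, 0.1]])

```text
time: 5.72
ee_pos: [0.5127, -0.0474, 0.0899]
eef_rot: [-0.705, 0.049, 0.706, 0.049]
ft_force: [0.5, 0.2, -0.9]
width: 0.0234
```

```bash
python3 - <<'E'
from st import *
s,M=st();need(s,M,(.5132,-.0473,.0665),-97.6);pic('wrist','w4.png');pic('top','t4.png',(250,140,410,260),5)
E
```

```text
t 5.72 p [ 0.5127 -0.0474  0.0899] jawyaw -97.92 down [-0.001 -0.001 -1.   ] w 0.0234 F [ 0.5  0.2 -0.9] q [-0.57  0.27  0.65  1.95 -0.19  0.98 -1.54]
need cm [ 2.34 -0.02 -0.05] twist -0.06
```

View pics/w4.png

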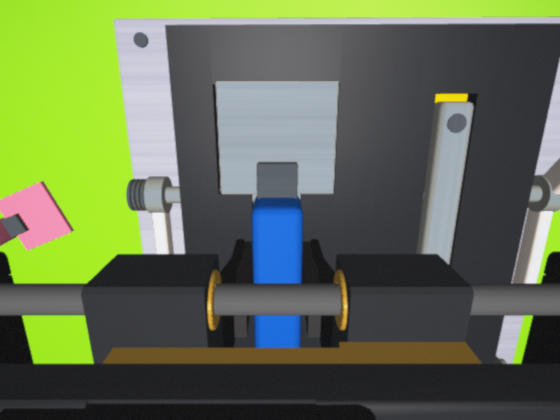

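View pics/t4.png

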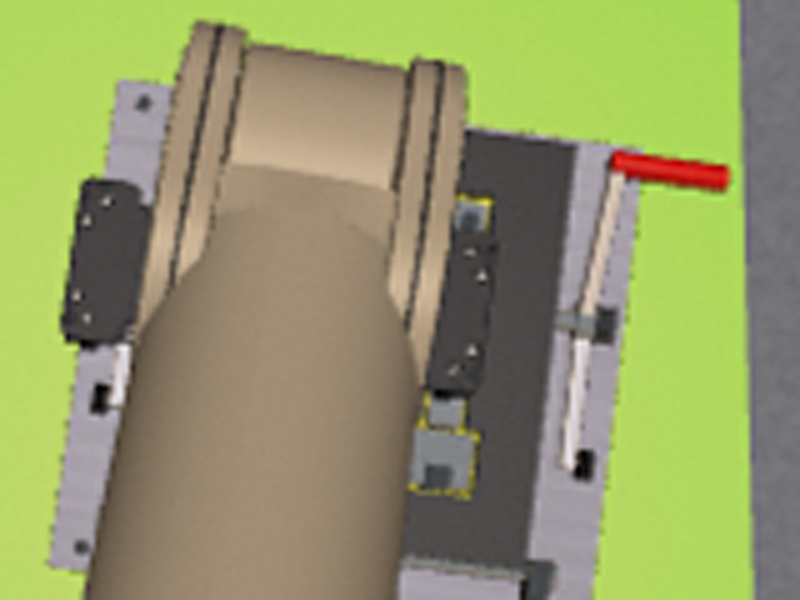

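```bash
python3 - <<'E'
from st import *
c=r.calibration('wrist')
st0=np.array([.5022,-.091]);a=np.radians(-7.6);Rm=np.array([[np.cos(a),-np.sin(a)],[np.sin(a),np.cos(a)]])
S=lambda p,z:(Rm.T@(cast(c,p,z)[:2]-st0)*1000).round(1)
print('tray far-left corner (120,100):',S((167,26),.044))
print('tray left edge pts',S((174,110),.044),S((205,245+0),.044))
print('plate far-left',S((116,20),.012))
zb=s=r.read_state()['ee_pos'][2]-.0325+.006
print('blade corners expect (90,74),(90,16) seated; L,R:',S((216,82),zb),S((338,82),zb),'rear',S((221,193),zb),S((333,193),zb))
print('handle at ferrule',S((257,198),zb+.024),S((297,198),zb+.024))
im=cv2.imread('pics/raw_w4.png')[60:210,190:360];cv2.imwrite('pics/w4c.png',cv2.resize(im,None,fx=4,fy=4))
E
```

```text
tray far-left corner (120,100): [120.2  98. ]
tray left edge pts [79.3 98.2] [ 0.7 86.7]
plate far-left [129.6 136.8]
blade corners expect (90,74),(90,16) seated; L,R: [92.3 71.3] [92.  14.1] rear [38.5 71.8] [38.1 14.3]
handle at ferrule [42.5 51.9] [42.3 34.2]
```

View pics/w4c.png

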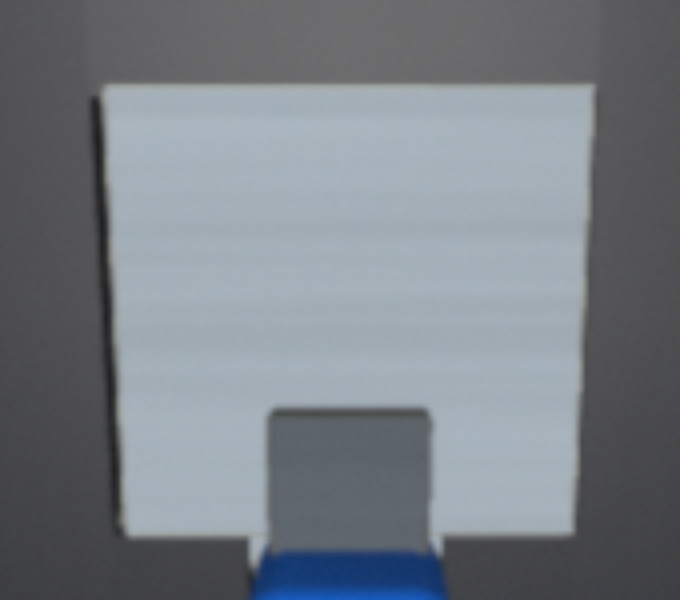

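```bash
python3 - <<'E'
from st import *
pic('side','s4.png',(200,120,410,290),3.5)
c=r.calibration('side')
im=cv2.imread('pics/raw_s4.png')
E
```

```text
(no output)
```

View pics/s4.png

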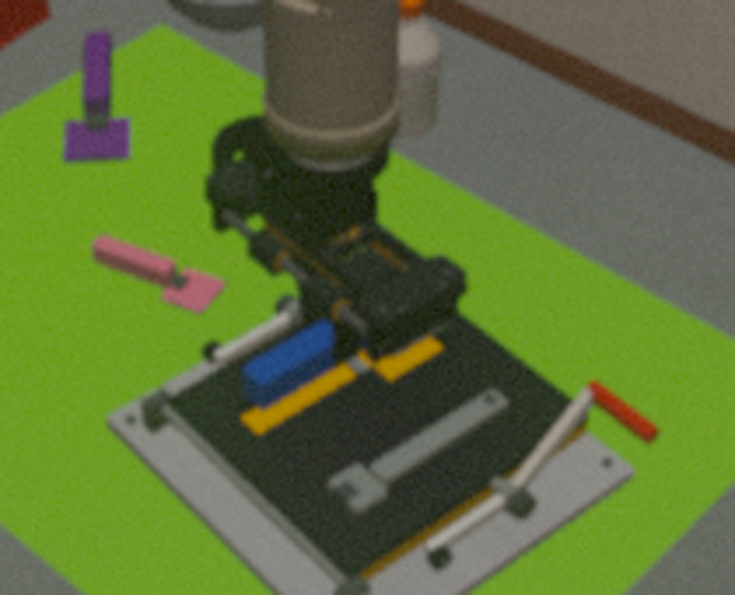

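```bash
python3 - <<'E'
from st import *
c=r.calibration('side')
st0=np.array([.5022,-.091]);a=np.radians(-7.6);Rm=np.array([[np.cos(a),-np.sin(a)],[np.sin(a),np.cos(a)]])
S=lambda p,z:(Rm.T@(cast(c,p,z)[:2]-st0)*1000).round(1)
g=lambda p:((p[0]+.5)/3.5+200-.5,(p[1]+.5)/3.5+120-.5)
zb=r.read_state()['ee_pos'][2]-.0325
print('handle rear: low right',S(g((265,407)),zb),'top left',S(g((244,368)),zb+.03),'top right',S(g((263,379)),zb+.03))
print('slot rear near corner floor, far corner', S(g((260,435)),.034),S(g((241,418)),.034),'pocket corner near/front',S(g((443,347)),.034),S(g((390,381)),.034))
im=cv2.imread('pics/raw_s4.png')[210:260,260:330];cv2.imwrite('pics/s4c.png',cv2.resize(im,None,fx=11,fy=11,interpolation=cv2.INTER_CUBIC))
E
```

```text
handle rear: low right [-61.1  37.8] top left [-66.4  53.1] top right [-62.9  36.5]
slot rear near corner floor, far corner [-66.6  37.6] [-67.  59.] pocket corner near/front [91.5 20.3] [38.3 19. ]
```

View pics/s4c.png

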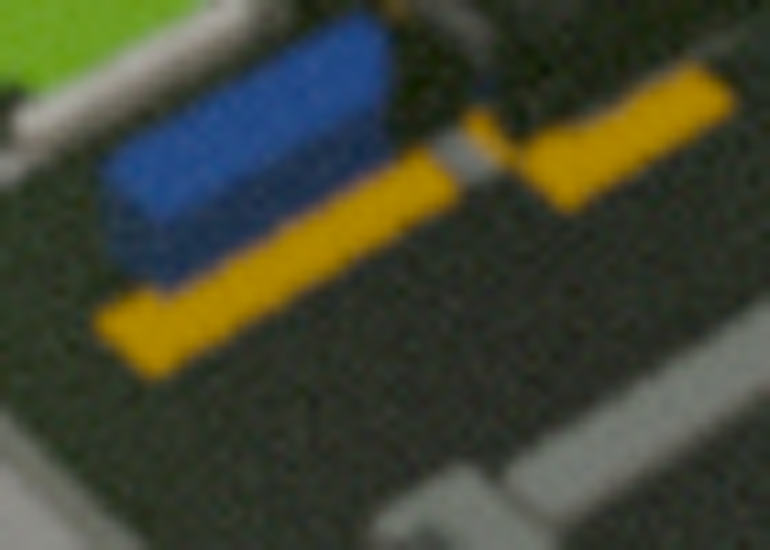

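```bash
python3 - <<'E'
from st import *
c=r.calibration('side')
st0=np.array([.5022,-.091]);a=np.radians(-7.6);Rm=np.array([[np.cos(a),-np.sin(a)],[np.sin(a),np.cos(a)]])
S=lambda p,z:(Rm.T@(cast(c,p,z)[:2]-st0)*1000).round(1)
g=lambda p:((p[0]+.5)/11+260-.5,(p[1]+.5)/11+210-.5)
zb=r.read_state()['ee_pos'][2]-.0325
print('expect rear x, y33/57. handle low near',S(g((165,291)),zb),'top near',S(g((160,222)),zb+.03),'top far',S(g((103,175)),zb+.03),'low far',S(g((108,250)),zb))
print('rim near rear (expect -72,31)',S(g((158,381)),.044),'rim front near(92,12)',S(g((736,100)),.044),'(33,12)',S(g((570,213)),.044),'shadow far rear floor(-72,59)',S(g((92,325)),.034),S(g((92,325)),.044))
print('plate corners -130,140',)
E
```

```text
expect rear x, y33/57. handle low near [-62.8  38.9] top near [-67.8  32.9] top far [-68.6  52. ] low far [-64.9  56.8]
rim near rear (expect -72,31) [-72.6  29.6] rim front near(92,12) [85.1 13.1] (33,12) [31.4 10.3] shadow far rear floor(-72,59) [-68.1  59.9] [-73.5  52.3]
plate corners -130,140
```

Both the wrist view (tip at 92 vs 90) and the side view (handle rear at -68 vs -70) say the scraper sits about 2 mm too far forward. I'll shift back 1 mm more than the plan, then lower into the mouth and watch the force.

Request:
drive_tool(motion=[[0, 0, 0.1, 0], [0.4, 0, 0.1, 0], [0.8, 0, 0.1, 0], [1.1, 0, 0.1, 0], [1.4, 0, 0.1, 0], [1.6, 0, 0.1, 0], [1.7, 0, 0.1, 0], [1.7, 0, 0.1, 0]])

```text
time: 6.53
ee_pos: [0.512, -0.0472, 0.0732]
eef_rot: [-0.705, 0.049, 0.706, 0.049]
ft_force: [0.6, -0.2, -1.3]
width: 0.0236
```

```bash
python3 - <<'E'
from st import *
s,M=st();need(s,M,(.5117,-.0471,.0665),-97.6);pic('wrist','w5.png',(150,10,500,210),2)
E
```

```text
t 6.53 p [ 0.512  -0.0472  0.0732] jawyaw -97.92 down [-0. -0. -1.] w 0.0236 F [ 0.6 -0.2 -1.3] q [-0.56  0.29  0.64  1.96 -0.21  0.95 -1.52]
need cm [ 0.67 -0.    0.03] twist -0.06
```

View pics/w5.png

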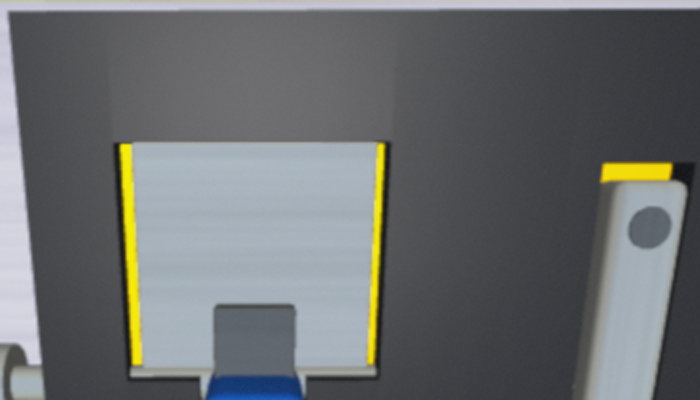

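The pocket rim is now visible around the blade. The front gap is about 0, the rear gap about 3.5 mm, and the blade sits about 0.5 mm to the right. I'll shift back 1.7 mm and left 0.5 mm, then seat it.

Request:
drive_tool(motion=[[0, -0.05, 0.1, 0], [0, -0.05, 0.17, 0], [0, -0.05, 0.17, 0], [0.2, -0.05, 0.17, 0], [0.35, -0.05, 0.17, 0], [0.5, -0.05, 0.17, 0], [0.6, -0.05, 0.17, 0], [0.65, -0.05, 0.17, 0], [0.65, -0.05, 0.17, 0]])

```text
time: 7.33
ee_pos: [0.5104, -0.0464, 0.0668]
eef_rot: [-0.705, 0.049, 0.706, 0.049]
ft_force: [0.1, 0.2, -1.0]
width: 0.0235
```

```bash
python3 - <<'E'
from st import *
s,M=st();pic('wrist','w6.png',(150,10,500,210),2)
E
```

```text
t 7.33 p [ 0.5104 -0.0464  0.0668] jawyaw -97.92 down [-0. -0. -1.] w 0.0235 F [ 0.1  0.2 -1. ] q [-0.55  0.3   0.63  1.97 -0.22  0.94 -1.52]
```

View pics/w6.png

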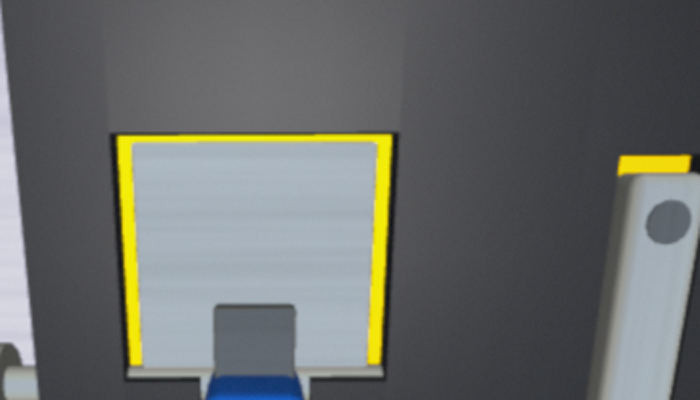

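Request:
drive_tool(motion=[[0.03, 0, 0, 0], [0.03, 0, 0, 0], [0.03, 0, 0, 0], [0.03, 0, 0, 0], [0.03, 0, 0, 0], [0.03, 0, 0, 0], [0.03, 0, 0, 0]], grip=60)

```text
time: 7.97
ee_pos: [0.5105, -0.0464, 0.0667]
eef_rot: [0.705, -0.049, -0.705, -0.049]
ft_force: [-0.4, 1.0, 0.1]
width: 0.0618
```

Request:
drive_tool(motion=[[-1, 0, 0, 0], [-3, 0, 0, 0], [-6, 0, 0, 0], [-9, 0, 0, 0], [-12, 0, 0, 0], [-12, 0, 0, 0], [-12, 0, 0, 0]])

```text
time: 8.55
ee_pos: [0.5115, -0.0464, 0.1889]
eef_rot: [0.707, -0.048, -0.704, -0.049]
ft_force: [-0.1, 0.8, 0.9]
width: 0.0667
```

```bash
python3 - <<'E'
from st import *
s,M=st();pic('wrist','w7.png');pic('side','s7.png',(200,120,410,290),3.5)
E
```

```text
t 8.55 p [ 0.5115 -0.0464  0.1889] jawyaw -97.92 down [ 0.004  0.001 -1.   ] w 0.0667 F [-0.1  0.8  0.9] q [-0.62  0.13  0.68  1.86 -0.09  1.18 -1.62]
```

View pics/w7.png

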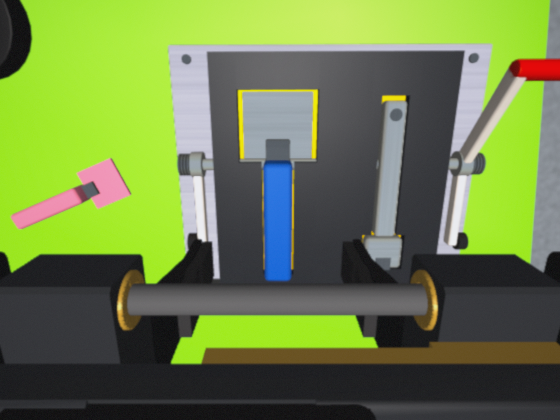

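View pics/s7.png

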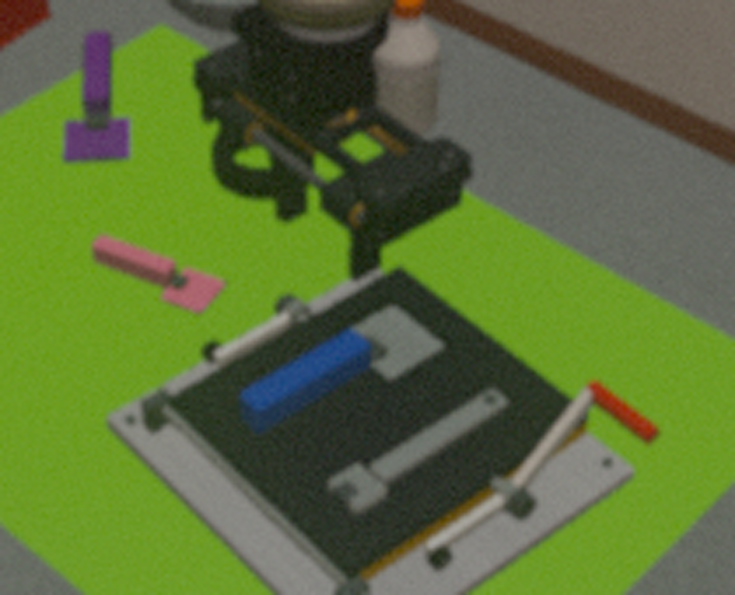

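The scraper is seated: yellow margins on all sides of the blade (238–317, 90–160), blade below the rim. Next I'll go to the pin.

```bash
cat >> st.py <<'E'
st0=np.array([.5030,-.091]);_a=np.radians(-7.6);Rm=np.array([[np.cos(_a),-np.sin(_a)],[np.sin(_a),np.cos(_a)]])
def W(x,y,z): return np.array([*(st0+Rm@np.array([x,y])/1000),z/1000])
E
python3 - <<'E'
from st import *
s,M=st();print(W(102,-150,89));need(s,M,W(102,-150,160),-7.6)
E
```

```text
t 8.65 p [ 0.5102 -0.0463  0.1865] jawyaw -97.92 down [-0.  0. -1.] w 0.0666 F [-0.2  0.   0.2] q [-0.62  0.13  0.68  1.86 -0.09  1.18 -1.62]
[ 0.58426553 -0.25317248  0.089     ]
need cm [  2.64  19.47 -10.19] twist -18.06
```

Request:
drive_tool(motion=[[0, 2, -1, -1.4], [0, 5, -2.5, -2.8], [0, 8, -4, -4.2], [0, 11, -6, -5.6], [0, 14, -7.5, -7], [0, 17, -9, -8.4], [0, 19.5, -10.2, -9.8], [0, 19.5, -10.2, -11.2], [0, 19.5, -10.2, -12.6], [0, 19.5, -10.2, -14], [0, 19.5, -10.2, -15.4], [0, 19.5, -10.2, -16.8], [0, 19.5, -10.2, -18], [1.5, 19.5, -10.2, -18], [2.6, 19.5, -10.2, -18], [2.6, 19.5, -10.2, -18], [2.6, 19.5, -10.2, -18]])

```text
time: 10.07
ee_pos: [0.5838, -0.2533, 0.1592]
eef_rot: [-0.533, -0.465, 0.534, -0.463]
ft_force: [0.8, -0.3, 0.6]
width: 0.0664
```

```bash
python3 - <<'E'
from st import *
s,M=st();print(M.round(3)); need(s,M,W(102,-150,89),-7.6);pic('wrist','w8.png');pic('side','s8.png',(260,100,460,260),3.5)
E
```

```text
t 10.07 p [ 0.5838 -0.2533  0.1592] jawyaw -7.99 down [-0.003  0.001 -1.   ] w 0.0664 F [ 0.8 -0.3  0.6] q [-0.04  0.44  0.49  1.55 -0.22  1.21  0.36]
[[-0.003  0.99  -0.139]
 [ 0.001 -0.139 -0.99 ]
 [-1.    -0.003 -0.   ]]
need cm [ 7.02  0.06 -0.02] twist -0.08
```

View pics/w8.png

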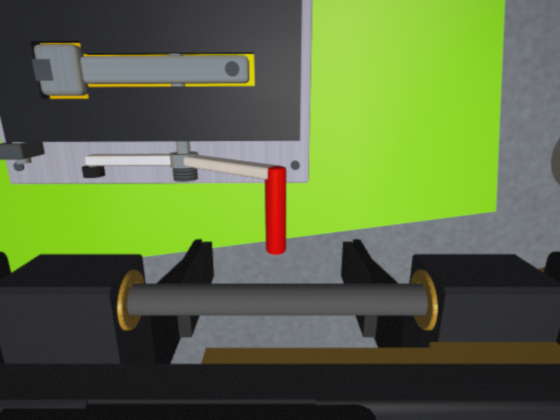

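View pics/s8.png

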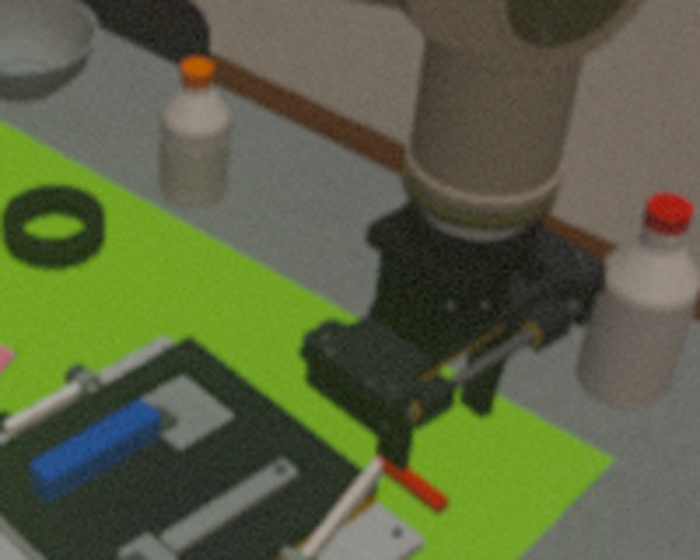

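The wrist view shows the pin (col 276, rows 168–253) centred between the jaws. I'll check its extent.

```bash
python3 - <<'E'
from st import *
c=r.calibration('wrist')
for p in((276,168),(276,253)): 
    q=cast(c,p,.094);print(q.round(4),(Rm.T@(q[:2]-st0)*1000).round(1))
s=r.read_state();print((Rm.T@(s['ee_pos'][:2]-st0)*1000).round(1))
E
```

```text
[ 0.589  -0.2171  0.094 ] [ 101.9 -113.6]
[ 0.581  -0.2742  0.094 ] [ 101.5 -171.3]
[ 102.5 -150.4]
```

Request:
drive_tool(motion=[[1, 0, 0, 0], [2.5, 0, 0, 0], [4, 0, 0, 0], [5.5, 0, 0, 0], [6.5, 0, 0, 0], [7, 0, 0, 0], [7, 0, 0, 0], [7, 0, 0, 0]])

```text
time: 10.83
ee_pos: [0.5849, -0.2537, 0.091]
eef_rot: [0.533, 0.464, -0.533, 0.464]
ft_force: [1.1, -0.6, 0.7]
width: 0.0665
```

Request:
drive_tool(motion=[[0.1, 0, 0, 0], [0.1, 0, 0, 0], [0.1, 0, 0, 0], [0.1, 0, 0, 0], [0.1, 0, 0, 0], [0.1, 0, 0, 0], [0.1, 0, 0, 0], [0.1, 0, 0, 0], [0.1, 0, 0, 0], [0.1, 0, 0, 0], [0.1, 0, 0, 0], [0.1, 0, 0, 0]], grip=255, force=12)

```text
time: 11.83
ee_pos: [0.5834, -0.2534, 0.0889]
eef_rot: [-0.533, -0.465, 0.534, -0.463]
ft_force: [-4.8, 0.7, -2.3]
width: 0.0137
```

```bash
python3 - <<'E'
from st import *
from scipy.interpolate import CubicSpline
s,M=st()
P=np.array([(102,89),(90,102),(74,127),(55,147),(36,160),(19,169),(-10,174),(-31,170),(-42,162),(-49,156),(-56,145),(-60,134)])
# in tool: up=-x ; stand +x = tool y
print((Rm.T@(s['ee_pos'][:2]-st0)*1000).round(1))
print([(round((89-z)/10,2),round((x-102)/10,2)) for x,z in P])
E
```

```text
t 11.83 p [ 0.5834 -0.2534  0.0889] jawyaw -7.94 down [-0.003  0.001 -1.   ] w 0.0137 F [-4.8  0.7 -2.3] q [-0.02  0.51  0.47  1.62 -0.25  1.08  0.38]
[ 101.1 -150.3]
[(np.float64(0.0), np.float64(0.0)), (np.float64(-1.3), np.float64(-1.2)), (np.float64(-3.8), np.float64(-2.8)), (np.float64(-5.8), np.float64(-4.7)), (np.float64(-7.1), np.float64(-6.6)), (np.float64(-8.0), np.float64(-8.3)), (np.float64(-8.5), np.float64(-11.2)), (np.float64(-8.1), np.float64(-13.3)), (np.float64(-7.3), np.float64(-14.4)), (np.float64(-6.7), np.float64(-15.1)), (np.float64(-5.6), np.float64(-15.8)), (np.float64(-4.5), np.float64(-16.2))]
```

The pin is gripped at 13.7 mm width. Now the first part of the arc.

Request:
drive_tool(motion=[[-0.4, -0.4, 0, 0], [-0.85, -0.8, 0, 0], [-1.3, -1.2, 0, 0], [-1.9, -1.6, 0, 0], [-2.5, -2, 0, 0], [-3.2, -2.4, 0, 0], [-3.8, -2.8, 0, 0], [-4.3, -3.25, 0, 0], [-4.8, -3.7, 0, 0], [-5.3, -4.2, 0, 0], [-5.8, -4.7, 0, 0], [-5.8, -4.7, 0, 0]], force=20)

```text
time: 12.83
ee_pos: [0.5379, -0.2472, 0.1491]
eef_rot: [0.534, 0.464, -0.533, 0.465]
ft_force: [2.0, -1.2, -4.6]
width: 0.0136
```

```bash
python3 - <<'E'
from st import *
s,M=st();print((Rm.T@(s['ee_pos'][:2]-st0)*1000).round(1));pic('side','s9.png',(230,70,440,280),2.8)
E
```

```text
t 12.83 p [ 0.5379 -0.2472  0.1491] jawyaw -7.93 down [ 0.002  0.    -1.   ] w 0.0136 F [ 2.  -1.2 -4.6] q [-0.06  0.35  0.5   1.69 -0.18  1.15  0.36]
[  55.3 -150.2]
```

View pics/s9.png

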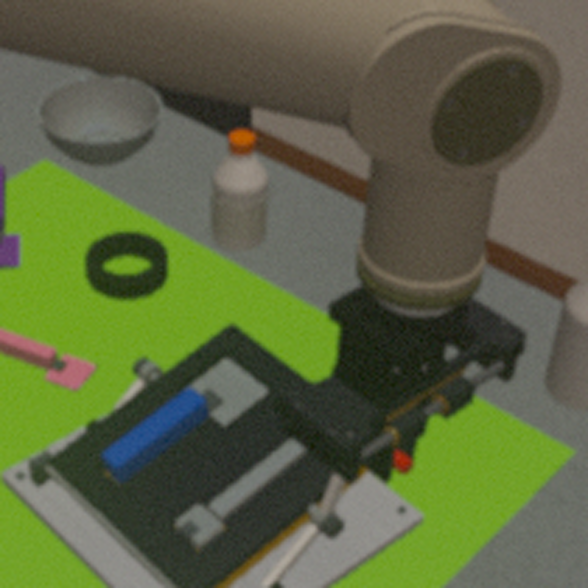

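Request:
drive_tool(motion=[[-0.5, -0.6, 0, 0], [-0.9, -1.2, 0, 0], [-1.3, -1.9, 0, 0], [-1.6, -2.5, 0, 0], [-1.9, -3.0, 0, 0], [-2.2, -3.6, 0, 0], [-2.4, -4.3, 0, 0], [-2.55, -5.0, 0, 0], [-2.65, -5.8, 0, 0], [-2.7, -6.5, 0, 0], [-2.65, -7.2, 0, 0], [-2.5, -7.9, 0, 0], [-2.3, -8.6, 0, 0], [-2.3, -8.6, 0, 0]])

```text
time: 14.05
ee_pos: [0.4543, -0.2359, 0.1735]
eef_rot: [0.535, 0.463, -0.532, 0.466]
ft_force: [-3.2, 0.4, 16.1]
width: 0.0134
```

```bash
python3 - <<'E'
from st import *
s,M=st();print((Rm.T@(s['ee_pos'][:2]-st0)*1000).round(1));pic('side','s10.png',(230,70,440,280),2.8)
E
```

```text
t 14.05 p [ 0.4543 -0.2359  0.1735] jawyaw -7.93 down [ 0.006 -0.001 -1.   ] w 0.0134 F [-3.2  0.4 16.1] q [-0.09  0.13  0.53  1.88 -0.07  1.15  0.32]
[ -29.2 -150.1]
```

View pics/s10.png

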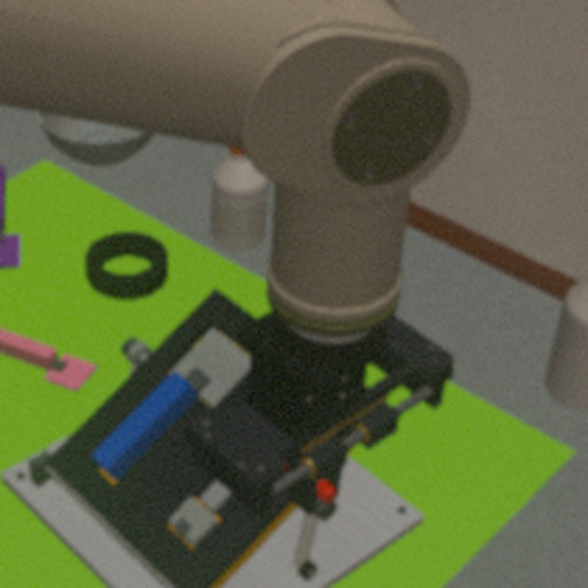

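Request:
drive_tool(motion=[[0.3, -0.5, 0, 0], [0.7, -1.0, 0, 0], [1.1, -1.5, 0, 0], [1.5, -1.9, 0, 0], [2.0, -2.25, 0, 0], [2.5, -2.5, 0, 0], [3.0, -2.7, 0, 0], [3.5, -2.9, 0, 0], [3.8, -2.95, 0, 0], [3.8, -2.95, 0, 0], [3.8, -2.95, 0, 0]])

```text
time: 15.02
ee_pos: [0.4221, -0.2315, 0.1326]
eef_rot: [-0.533, -0.465, 0.534, -0.463]
ft_force: [-9.0, 0.5, 3.7]
width: 0.013
```

```bash
python3 - <<'E'
from st import *
s,M=st();print((Rm.T@(s['ee_pos'][:2]-st0)*1000).round(1));pic('side','s11.png',(230,70,440,280),2.8)
E
```

```text
t 15.02 p [ 0.4221 -0.2315  0.1326] jawyaw -7.97 down [-0.003  0.001 -1.   ] w 0.013 F [-9.   0.5  3.7] q [-0.09  0.11  0.53  1.99 -0.06  1.06  0.33]
[ -61.6 -150. ]
```

View pics/s11.png

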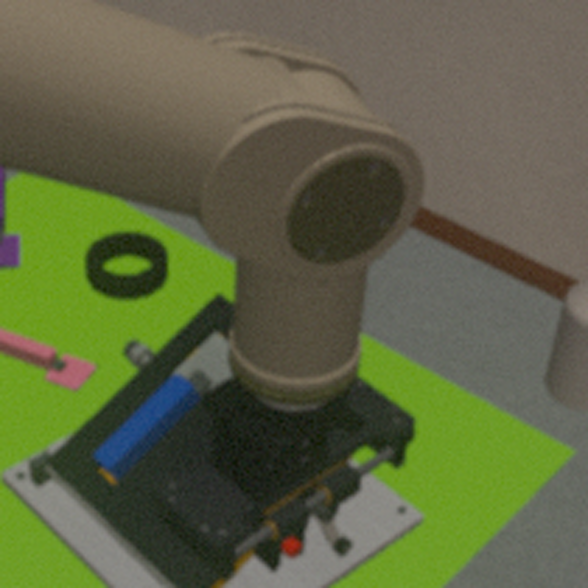

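The pin is at stand (-61.6, 132.6), the locked position. I'll release it and lift straight up.

Request:
drive_tool(motion=[[0, 0.1, 0, 0], [0, 0.1, 0, 0], [0, 0.1, 0, 0], [0, 0.1, 0, 0], [0, 0.1, 0, 0], [0, 0.1, 0, 0], [0, 0.1, 0, 0], [0, 0.1, 0, 0]], grip=90)

```text
time: 15.73
ee_pos: [0.4248, -0.2313, 0.1328]
eef_rot: [0.533, 0.464, -0.533, 0.464]
ft_force: [-0.7, -0.4, 0.8]
width: 0.0542
```

```bash
python3 - <<'E'
from st import *
s,M=st();pic('wrist','w12.png')
E
```

```text
t 15.73 p [ 0.4248 -0.2313  0.1328] jawyaw -7.91 down [ 0.  0. -1.] w 0.0542 F [-0.7 -0.4  0.8] q [-0.09  0.11  0.53  1.98 -0.07  1.06  0.33]
```

View pics/w12.png

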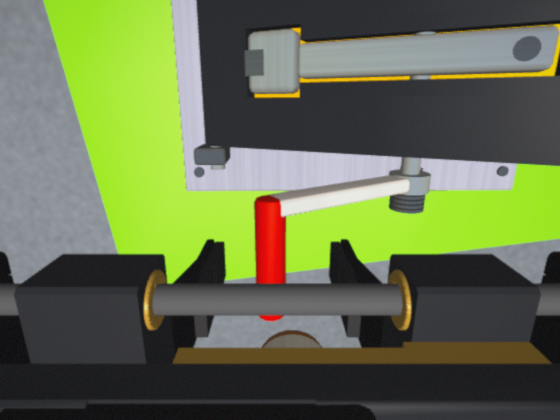

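Both fingers are clear of the pin (cols 256–284) and it has stayed put. I'll lift off and move away in +x, -y.

Request:
drive_tool(motion=[[-1, 0, 0, 0], [-3, 0, 0, 0], [-6, 0, 0, 0], [-9, 0, 0, 0], [-12, 0, 0, 0], [-14, 0, 0, 0], [-16, 0, 3, 0], [-16, 0, 6, 0], [-16, 0, 10, 0], [-16, 0, 14, 0], [-16, 0, 17, 0], [-16, 0, 20, 0], [-16, 0, 20, 0], [-16, 0, 20, 0], [-16, 0, 20, 0]])

```text
time: 17.03
ee_pos: [0.3974, -0.4289, 0.293]
eef_rot: [0.533, 0.464, -0.533, 0.464]
ft_force: [0.6, -0.8, 0.7]
width: 0.0562
```

```bash
python3 - <<'E'
from st import *
s,M=st();pic('top','t13.png',(90,90,450,310),2.2);pic('side','s13.png',(180,120,420,330),2.8)
c=r.calibration('top');cs=r.calibration('side')
def red(f,box):
    im=cv2.imread(f);H,S,V=cv2.split(cv2.cvtColor(im,cv2.COLOR_BGR2HSV))
    return [(x[1],x[2].round(1)) for x in blobs(((H<5)|(H>175))&(S>180)&(V>90),20) if box[0]<x[2][0]<box[2] and box[1]<x[2][1]<box[3]]
a=red('pics/raw_t13.png',(250,140,420,280));b=red('pics/raw_s13.png',(200,170,440,330));print(a,b)
if a and b:
    p,e=tri(c,a[0][1],cs,b[0][1]);print(p.round(4),e,(Rm.T@(p[:2]-st0)*1000).round(1))
E
```

```text
t 17.03 p [ 0.3974 -0.4289  0.293 ] jawyaw -7.91 down [ 0.  0. -1.] w 0.0562 F [ 0.6 -0.8  0.7] q [ 0.16  0.25  0.72  1.53 -0.17  1.43  0.74]
[(array([367, 235,  25,   7, 108], dtype=int32), array([379.4, 237.9]))] [(array([316, 249,  20,  18,  74], dtype=int32), array([324.9, 257. ]))]
[ 0.4227 -0.2197  0.1388] 0.0039231158474810285 [ -62.6 -138.2]
```

View pics/t13.png

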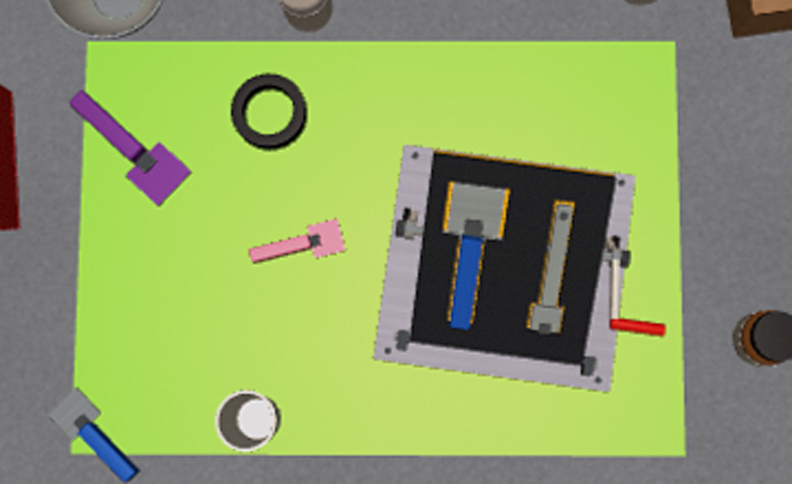

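View pics/s13.png

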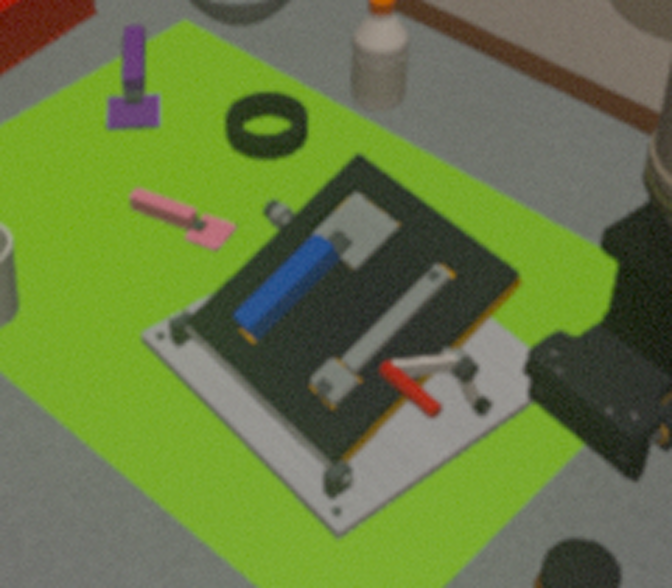

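The tray stands tilted on its own. The triangulated pin is at stand x -62.6, z 139 mm (locked is -60, 134). Both tools are in their cutouts, the bystanders haven't moved and the arm is clear, so I'll hand the job in.

```bash
python3 - <<'E'
from bench import r
print(r.close_job())
E
```

```text
the job is handed in; nothing more can be done
None
```

I put the larger blue scraper into its T-shaped cutout with the tray flat, blade in the wide end, and let go of it. Then I pulled the prop leg over by its red pin until it locked. The job was handed in after about 17 s.

**Last checks**
- **Leg and tray:** The tray stood tilted on its own for over a second after I released the pin. I measured the pin at stand (x, z) ≈ (-63, 139) mm, against (-60, 134) locked; the two camera rays missed each other by 4 mm. While still gripped, the pin read (-61.6, 132.6).
- **Tools and bystanders:** The scraper and spanner are in their cutouts. The tape roll, beaker and jar look unmoved in the top view, and the gripper touches nothing.
- **Scraper depth:** I judged "fully down" from how far the gripper descended and from the wrist view, which showed the blade below the rim. I did not measure the depth after release.

**Disagreement:** Before lowering, the top-camera estimate put the scraper about 2 mm off lengthwise compared with the wrist and side views. I corrected it by the wrist view at the rim, and it went in without measurable contact force.

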